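# Swing the counterweighted electrode arm up out of its beaker

### The arm

A 7-joint arm with a two-finger parallel gripper is mounted at the origin on the work surface. World frame = base frame: x ahead of the robot, y to its left, z up, the work surface at z = 0. Lengths are in m, angles in rad, forces in N, time in s.
With the tool pointing down it reaches from about 0.425 to 0.8 m from the base axis. Payload 8.3 kg.
Tool frame: the origin (TCP) lies at the very end of the fingers, on their centre line; the grasp point (between the pads) lies behind it (arm.pinch_z is the x of the grasp point in the tool frame, in m); x points along the fingers, y is the direction in which the jaws open and shut, and the axes are right-handed (so a half turn about x gives the same grasp; the last joint's range is limited). The gripper opens to 85 mm and grips with 20 to 120 N. Pads are 22 mm wide; open, the fingers measure 114 mm over their backs; the gripper's body (76 mm by 85 mm) begins 54 mm behind the grasp point. The pads swing forward as they close: fully open they stand 13 mm farther back than shut.
Start: joints at [-1.282, 0.383, 0.016, 1.37, -0.006, 1.388, -0.046], TCP at [0.215, 0.587, 0.231] pointing down, gripper open.
Joint ranges: [-2.95, 2.95], [-0.25, 2.06], [-1.52, 1.56], [0.18, 2.33], [-1.44, 4.58], [0.02, 2.06], [-3.01, 3.01]. Speed limits (rad/s): [2.39, 2.39, 3.01, 3.01, 3.14, 3.14, 3.14].

### API

Orientations are given as [roll, pitch, yaw] about the fixed x, y, z axes, in that order (R = Rz(yaw) Ry(pitch) Rx(roll)).
In Python, from rig import monitor, eyes, order, arm gives the robot as it stands. The module is installed in compiled form; this text tells all that it offers.
- The arm moves only by the tool arm_command, never from a script. Its argument "plan" is text: rows parted by semicolons, each of 7 numbers parted by spaces: the shift along the tool's x, y, z in mm, then the turn, a rotation vector about the tool's x, y, z in degrees, then the finger opening in mm, from 0 to 85.4. A call has 1 to 10 rows; each row shifts and turns the commanded pose from where the row before left it, along the tool's axes as they then stand; what a row does not reach is not made up. A row lasts 1/8 s, in which the tool goes at most 62.5 mm and 10.7 degrees, less where a joint would pass 70% of its speed; a pose out of reach is approached as far as the arm can. A call with a gripper value outside its range is refused whole. The fingers move at their own pace and stop on an object; the grip force is fixed at half the most. Time passes only in rows, so rows that do not move let the fingers close. It gives the time, the measured TCP pose, the force and the opening at its end, in the units of the state.
- monitor.sense(): the state, without advancing time (a new reading comes with each control period).
- eyes.read_camera(name): name is "scene" or "top" or "wrist"; returns a dict with "color" (420x560x3 uint8, blue, green, red), "depth" (420x560 float32, m along the optical axis (not along the pixel's ray), 0 where there is no reading), "fx", "fy", "cx", "cy" (pixels), "D" ([k1, k2, p1, p2, k3] as OpenCV has them; the pictures are not rectified), "xyz" and "attitude" of the camera in the world. Camera axes: x right, y down, z forward; pixel columns grow to the right and rows downward; lengths in m; the calibration is good to about 2 mm. A picture is of the moment at which its call begins.
- order.hand_in(): hands the job in, once; it reports no verdict.
Trained networks look in the newest picture that a camera, given by its name, has taken for a name from the list of things; names that differ only in an ending like _2 or _b are one class to them, and where a whole thing is asked for, a point or a joint stands for the part that bears it (a point fixed in the world has none). Each returns a list of dicts, best first, with "conf" (0 to 1); they miss things now and then, are a little off and sometimes report something else, mostly with a low value. They report only what shows in the picture. A call takes as long as a camera call. They do not tell look-alikes from the thing itself.
- eyes.spot_in(camera, target): "xy" ([column, row] in pixels, amid what is visible of it).
- eyes.outline_of(camera, target): "region" (420x560 bool, what is visible of it) and "xy" ([column, row] in pixels, amid what is visible of it).
- eyes.mark_of(camera, target): "xy" ([column, row] in pixels: a listed point, or the origin of a listed thing).
The state is a dict: "t": time; "joints": joint angles; "joint_vel": joint speeds; "tau": joint torques, N m; "position": TCP position; "ee_rot": TCP orientation; "contact_force": force on the tool from outside, world axes, zero at the start; "torque": the same for the moment, N m; "gripper_width": finger opening in m.
Only numpy, scipy, OpenCV 4.12 (cv2) and the standard library are available. Lean on these libraries where they do the work, as an engineer would, in place of code of your own. Each camera call takes 0.05 s, during which the arm holds its last target.

### The job

Raise the counterweighted electrode arm out of its beaker: with the fingertips under the crossbar end, gently push the arm up past its balance point so that it tips back and stays up against its stop by itself, then move clear. Only push, do not grip the arm or fling it, and leave the beaker, flask and jar standing where they are.

Things in the scene. Friction and masses are not known exactly. Their poses are not given: they have to be found in the camera images.
- swing (a joint): hinge of the electrode arm: 0 = arm lowered and level (its start, resting on the lower stop), grows as the crossbar end rises, 1.571 = arm upright, 1.75 rad = upper stop, leaning slightly back. The counterweight makes it fall back below about 0.7 to 0.9 rad (the balance point varies) and tip on by itself, slowly (damped), above that. Lifting at the crossbar takes about 1 to 2 N.
- hinge (a point): the hinge axis of the arm at the middle of the fork of the fixed stand, 145 mm above the bench; its x axis points from the crossbar to the hinge when the arm is down (away from the arm), y along the hinge axis, z up.
- bar (a point): middle of the crossbar at the arm's free end, 190 mm from the hinge; this frame turns with the arm. The crossbar is a bare steel round bar, 14 mm diameter and 80 mm long, parallel to the hinge axis, at right angles to the end of the arm (a T). Underneath it is free down to the bench (its underside is 138 mm up when lowered); the base plate ends 10 mm, and the beaker about 35 mm, nearer the hinge than the bar.
- handle: the outer end of the arm: the crossbar and the 68 mm of 14 mm square aluminium bar next to it, one piece with the arm. Delicate: meet it at under about 50 mm/s; a hard knock or a grip (over 35 N) harms it. Origin at the hinge; its x axis runs from the crossbar end towards the hinge.
- stand: fixed electrode stand: grey base plate 230 x 120 x 12 mm, dark steel post with a fork at the hinge, 160 mm tall. Origin on the bench under the hinge; the lowered arm points along its -x axis, above the base plate, which spans x -180 to +50 mm.
- electrode_tip (a point): lower end of the electrode, a 12 mm rod that hangs 72 mm below the arm, 110 mm from the hinge, and dips 21 mm below the beaker's rim. It turns with the arm and comes out of the beaker without touching as the arm rises. The clamp that holds it is 30 x 32 x 22 mm.
- weight: counterweight, dark steel disc 48 mm diameter, 32 mm thick, on a short stem above the hinge, one piece with the arm; swings back and down as the arm rises. Origin at the hinge.
- beaker: empty glass beaker, 72 mm diameter, 90 mm tall, loose on the base plate under the electrode, open at the top. Origin at the centre of its underside.
- flask: glass volumetric flask, 72 mm diameter at the belly, narrow neck, 160 mm tall, loose on the bench beside the stand. Origin under its centre.
- jar: glass jar with white lid, 64 mm diameter, 90 mm tall, loose on the bench beside the stand. Origin under its centre.
Mind the look-alikes: they are no part of the job. What is shaped like the beaker but blue is not meant.

How it is judged:
By the outcome, as a careful person would: the job done as asked, in the order asked, and still so for the second after the job is handed in, with the robot touching nothing.
It also fails if it takes over 48 s, if anything falls off the work surface, if the arm or the gripper's body presses on something with over 40 N, if the wrist force passes 120 N, or if a joint passes its speed limit or range.

## Working session

There is one attempt and no reset: what is moved stays moved. The work goes in short steps, Python scripts to look and compute and a tool call to move; the robot and the scene stay as the last step left them, time stands still between calls to the robot, and variables do not carry over. Pictures are saved under pics/ and viewed, and the job is handed in when it is done.

Besides the shell and the picture viewer there is one more tool, called after "Request:" by a JSON object that holds its "name" and its "arguments". arm_command: Moves the arm, as the interface text tells. Its arguments: {"type":"object","properties":{"plan":{"type":"string"}},"required":["plan"]}

```bash
mkdir -p pics; ls; cat > h.py <<'E'
import numpy as np, cv2
from rig import monitor, eyes, order, arm
from scipy.spatial.transform import Rotation as R
def rot(a):
    a=np.array(a,float)
    if a.shape==(3,3): return a
    if a.shape==(4,): return R.from_quat(a).as_matrix()
    return R.from_euler('xyz',a).as_matrix()
def K(c): return np.array([[c['fx'],0,c['cx']],[0,c['fy'],c['cy']],[0,0,1.]])
def ray(c,uv):
    p=cv2.undistortPoints(np.array([[uv]],float),K(c),np.array(c['D'],float))[0,0]
    return np.array(c['xyz'],float), rot(c['attitude'])@np.array([p[0],p[1],1.])
def at_z(c,uv,z):
    o,d=ray(c,uv); return o+d*(z-o[2])/d[2]
def depth_pt(c,uv):
    u,v=map(int,np.round(uv)); w=c['depth'][v-1:v+2,u-1:u+2]; w=w[w>0]
    o,d=ray(c,uv); return o+d*np.median(w) if w.size else None
def tri(rays):
    A=np.zeros((3,3));b=np.zeros(3)
    for o,d in rays:
        d=d/np.linalg.norm(d);P=np.eye(3)-np.outer(d,d);A+=P;b+=P@o
    x=np.linalg.solve(A,b)
    return x,[float(np.linalg.norm((np.eye(3)-np.outer(d,d)/(d@d))@(x-o))) for o,d in rays]
def proj(c,X):
    Rm=rot(c['attitude']);t=-Rm.T@np.array(c['xyz'],float)
    return cv2.projectPoints(np.array(X,float).reshape(-1,3),cv2.Rodrigues(Rm.T)[0],t,K(c),np.array(c['D'],float))[0].reshape(-1,2)
E
python3 - <<'E'
from h import *
np.set_printoptions(precision=3,suppress=True)
s=monitor.sense(); print({k:np.round(v,3) for k,v in s.items()}, arm.pinch_z)
for n in ['scene','top']:
    c=eyes.read_camera(n); cv2.imwrite(f'pics/{n}0.png',c['color']); print(n,c['xyz'],c['attitude'],c['fx'],c['D'])
    for t in ['hinge','bar','electrode_tip','stand','beaker','flask','jar','weight','handle']:
        print(t,[(np.round(d['xy']),round(d['conf'],2)) for d in eyes.mark_of(n,t)])
E
```

```text
pics
{'t': np.float64(0.0), 'joints': array([-1.282,  0.384,  0.016,  1.371, -0.006,  1.388, -0.046]), 'joint_vel': array([-0.   , -0.002,  0.001, -0.001, -0.002,  0.   ,  0.   ]), 'tau': array([  0.   , -62.761,   0.844, -37.182,   0.017,   0.014,   0.   ]), 'position': array([0.215, 0.586, 0.23 ]), 'ee_rot': array([-1.555,  1.569, -1.907]), 'contact_force': array([ 0.267, -0.396,  0.979]), 'torque': array([ 0.039, -0.011,  0.076]), 'gripper_width': np.float64(0.085)} -0.0187
scene [ 1.153 -0.235  0.524] [-2.146  0.007  1.205] 399.04664766445916 [-0.084  0.     0.     0.     0.   ]
hinge [(array([352., 192.]), 0.97)]
bar [(array([253., 198.]), 0.83)]
electrode_tip [(array([298., 228.]), 0.81), (array([302., 219.]), 0.68)]
stand [(array([347., 250.]), 0.59)]
beaker [(array([176., 254.]), 0.89), (array([289., 332.]), 0.77), (array([292., 253.]), 0.73), (array([214., 288.]), 0.66), (array([228., 218.]), 0.65)]
flask [(array([304., 217.]), 0.96)]
jar []
weight [(array([354., 191.]), 0.85)]
handle [(array([304., 216.]), 0.72)]
top [ 0.359 -0.017  1.03 ] [-2.934  0.002 -1.571] 442.57016878368313 [-0.123  0.     0.     0.     0.   ]
hinge [(array([206., 183.]), 0.97)]
bar [(array([293., 212.]), 0.9), (array([228., 265.]), 0.3)]
electrode_tip [(array([258., 203.]), 0.67)]
stand [(array([213., 203.]), 0.88)]
beaker [(array([292., 143.]), 0.93), (array([356., 252.]), 0.71), (array([300., 293.]), 0.67), (array([261., 216.]), 0.65), (array([333., 203.]), 0.64)]
flask [(array([228., 265.]), 0.77)]
jar [(array([228., 153.]), 0.6), (array([203., 182.]), 0.17), (array([260., 215.]), 0.15)]
weight [(array([205., 182.]), 0.94)]
handle []
```

View pics/scene0.png

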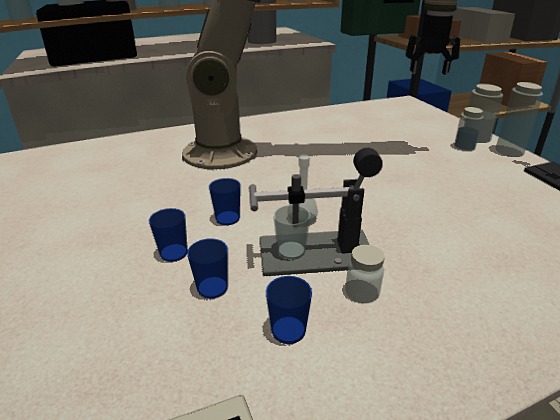

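View pics/top0.png

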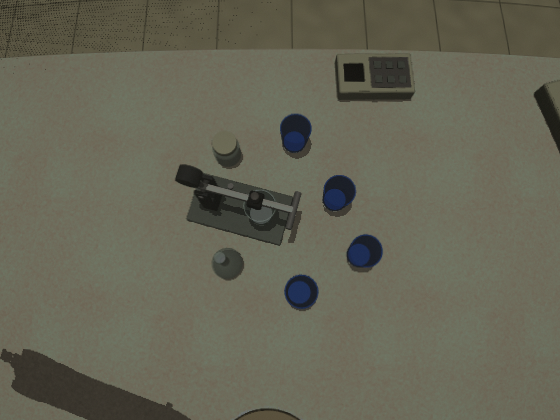

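```bash
python3 - <<'E'
from h import *
np.set_printoptions(precision=4,suppress=True)
S=eyes.read_camera('scene');T=eyes.read_camera('top')
for n,a,b,z in [('hinge',(352,192),(206,183),.145),('bar',(253,198),(293,212),.145),('tip',(298,228),(258,203),.073)]:
    print(n,tri([ray(S,a),ray(T,b)]),at_z(S,a,z),at_z(T,b,z))
E
```

```text
hinge (array([0.5942, 0.1239, 0.1476]), [0.0002575758785760861, 0.00025757587857605535]) [0.5904 0.126  0.145 ] [0.5951 0.1245 0.145 ]
bar (array([ 0.5348, -0.0545,  0.1405]), [0.0010408284413234903, 0.0010408284413235176]) [ 0.5423 -0.0556  0.145 ] [ 0.5336 -0.0553  0.145 ]
tip (array([0.5691, 0.0218, 0.0741]), [0.003029561636031355, 0.003029561636031342]) [0.5682 0.0255 0.073 ] [0.5682 0.019  0.073 ]
```

The scene picture shows the T-shaped electrode arm, with its crossbar at px (253,198), hinge (352,192), clear beaker (292,235) and jar (366,275). The flask is behind, at (305,190). The four blue look-alike beakers are at (228,202), (170,235), (210,268) and (288,308).

The top picture shows the bar at (294,210), hinge (206,183), jar (226,147) and flask (227,262). The blue beakers are at (295,133), (339,195), (364,252) and (301,292).

Things that could be taken for the bar are the bar's shadow at scene (250,255) / top (292,228), and the blue beakers for the clear one. I choose the steel T end at scene (253,198) and will check it in a crop.

```bash
python3 - <<'E'
from h import *
np.set_printoptions(precision=4,suppress=True)
S=eyes.read_camera('scene');T=eyes.read_camera('top')
a=cv2.resize(S['color'][150:290,200:400],None,fx=4,fy=4,interpolation=cv2.INTER_CUBIC)
b=cv2.resize(T['color'][150:250,170:320],None,fx=5,fy=5,interpolation=cv2.INTER_CUBIC)
b=cv2.convertScaleAbs(b,alpha=1.7)
cv2.imwrite('pics/cs.png',a);cv2.imwrite('pics/ct.png',b)
for d in eyes.outline_of('top','beaker')+eyes.outline_of('top','jar')+eyes.outline_of('top','flask'):
    m=d['region'];col=T['color'][m].mean(0)
    ys,xs=np.nonzero(m); print(np.round(d['xy']),round(d['conf'],2),np.round(col),m.sum(),at_z(T,d['xy'],.045),xs.min(),xs.max(),ys.min(),ys.max())
Rm=rot(monitor.sense()['ee_rot']);print(Rm)
print(depth_pt(S,(253,198)),depth_pt(T,(293,212)),depth_pt(T,(293,209)))
E
```

```text
[301. 292.] 0.92 [66. 41. 31.] 905 [ 0.3738 -0.0756  0.045 ] 284 318 275 308
[338. 196.] 0.83 [58. 37. 29.] 943 [ 0.5904 -0.1622  0.045 ] 323 355 175 210
[293. 133.] 0.59 [55. 36. 29.] 938 [ 0.7449 -0.0624  0.045 ] 280 311 114 152
[362. 250.] 0.58 [60. 39. 30.] 941 [ 0.4666 -0.2137  0.045 ] 347 382 233 267
[224. 149.] 0.55 [68. 82. 82.] 811 [0.705  0.1002 0.045 ] 211 240 131 166
[244. 194.] 0.51 [55. 61. 61.] 1493 [0.5957 0.0518 0.045 ] 176 300 164 229
[227. 265.] 0.67 [60. 68. 64.] 745 [0.4334 0.0885 0.045 ] 212 242 248 278
[[-0.0001  0.3446  0.9388]
 [-0.0001  0.9388 -0.3446]
 [-1.     -0.0001 -0.0001]]
[ 0.5546 -0.0592  0.1527] [ 0.5322 -0.055   0.1523] [ 0.5383 -0.055   0.1528]
```

View pics/cs.png

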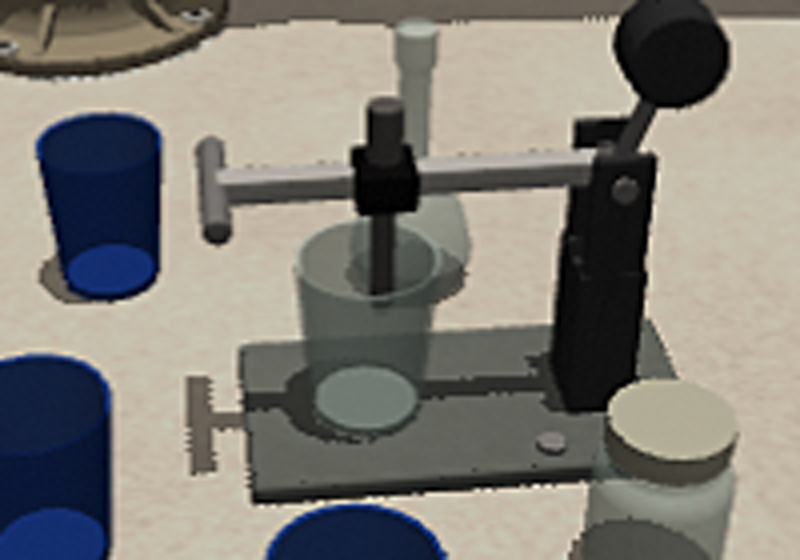

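View pics/ct.png

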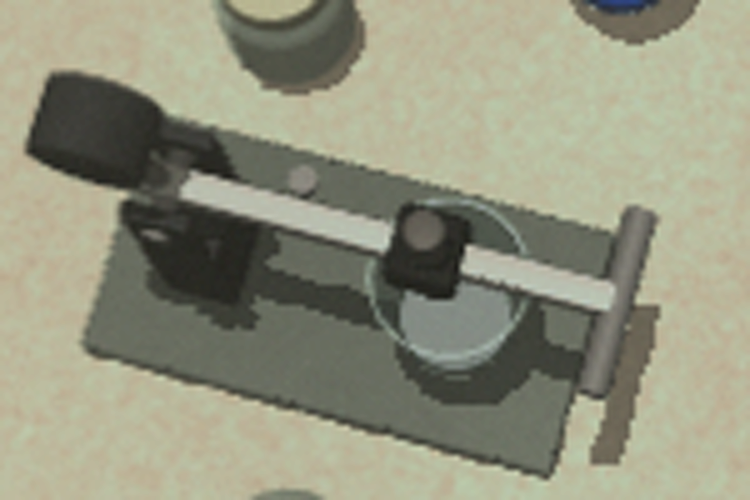

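The crop confirms it. The steel T bar runs between scene crop (210,140) and (215,240), joined to the light arm. Its shadow lies on the bench at crop (200,425), and the blue beakers are clearly separate. Next I refine the bar's centre and direction.

```bash
python3 - <<'E'
from h import *
np.set_printoptions(precision=4,suppress=True)
S=eyes.read_camera('scene');T=eyes.read_camera('top')
f=lambda p,o,k:(o[0]+(p[0]+.5)/k-.5,o[1]+(p[1]+.5)/k-.5)
te=[f(p,(170,150),5) for p in [(637,210),(597,392)]]
se=[f(p,(200,150),4) for p in [(215,237),(210,142)]]
for a,b in zip(te,se): print(tri([ray(T,a),ray(S,b)]),at_z(T,a,.145),at_z(S,b,.145))
e=[at_z(T,a,.145) for a in te]; d=e[0]-e[1];print('len',np.linalg.norm(d),'dir',d/np.linalg.norm(d),'mid',(e[0]+e[1])/2)
q=[at_z(T,f(p,(170,150),5),.152) for p in [(190,185),(612,293)]];d=q[0]-q[1];print('armdir',d/np.linalg.norm(d))
h=d/np.linalg.norm(d)
# blue rim
for n,uv in [('b2',(339,190)),('b1',(295,126)),('b3',(364,247)),('b4',(301,286))]: print(n,at_z(T,uv,.09))
E
```

```text
(array([ 0.5765, -0.0649,  0.1436]), [0.0009783701687322963, 0.0009783701687323964]) [ 0.5765 -0.0639  0.145 ] [ 0.5784 -0.0665  0.145 ]
(array([ 0.5005, -0.0453,  0.1485]), [0.0014921221438229091, 0.001492122143822836]) [ 0.5006 -0.0469  0.145 ] [ 0.4948 -0.0421  0.145 ]
len 0.07771364951698036 dir [ 0.9757 -0.2193  0.    ] mid [ 0.5385 -0.0554  0.145 ]
armdir [0.2542 0.9672 0.    ]
b2 [ 0.5936 -0.1591  0.09  ]
b1 [ 0.7432 -0.0642  0.09  ]
b3 [ 0.4679 -0.2093  0.09  ]
b4 [ 0.386  -0.0731  0.09  ]
```

```bash
cat >> h.py <<'E'
H=np.array([.259,.966,0]); BAR=np.array([.5385,-.0555,.145]); YH=np.array([.966,-.259,0])
def Rphi(phi):
    p=np.radians(phi); x=np.cos(p)*H-np.sin(p)*np.array([0,0,1.]); return np.column_stack([x,YH,np.cross(x,YH)])
def plan(P1,R1,n,g,P0=None,R0=None,dec=1):
    s=monitor.sense()
    if P0 is None: P0,R0=np.array(s['position']),rot(s['ee_rot'])
    P1=np.array(P1,float); rv=R.from_matrix(R0.T@R1).as_rotvec()
    rows=[];P=P0;M=R0
    for i in range(1,n+1):
        Pn=P0+(P1-P0)*i/n
        d=np.round(M.T@(Pn-P)*1e3,dec); w=np.round(np.degrees(rv/n),dec)
        rows.append(' '.join(f'{v:g}' for v in [*d,*w,g]))
        P=P+M@d/1e3; M=M@R.from_rotvec(np.radians(w)).as_matrix()
    print('; '.join(rows)); print('end',np.round(P,4)); return P,M
def st():
    s=monitor.sense(); M=rot(s['ee_rot']); p=np.array(s['position'])
    print('t %.2f'%s['t'],'pos',np.round(p,4),'x',np.round(M[:,0],3),'y',np.round(M[:,1],3),'F',np.round(s['contact_force'],2),'g',round(float(s['gripper_width']),4),'q',np.round(s['joints'],2))
    d=p-BAR; print('rel bar: h %.4f lat %.4f z %.4f'%(d@H,d@YH,d[2]),'phi',np.round(np.degrees(np.arcsin(-M[2,0])),1))
E
python3 - <<'E'
from h import *
R0=rot(monitor.sense()['ee_rot']);
Rm=R.from_euler('z',-43,degrees=True).as_matrix()@R0
P,M=plan([.45,.27,.40],Rm,10,38)
E
```

```text
-16.9 -21.6 32.9 4.3 0 0 38; -16.8 -19.2 34.5 4.3 0 0 38; -16.9 -16.4 35.8 4.3 0 0 38; -16.9 -13.8 37 4.3 0 0 38; -16.9 -10.9 37.8 4.3 0 0 38; -16.8 -8.1 38.6 4.3 0 0 38; -16.9 -5.1 39.1 4.3 0 0 38; -16.9 -2.2 39.4 4.3 0 0 38; -16.8 0.7 39.4 4.3 0 0 38; -16.9 3.7 39.2 4.3 0 0 38
end [0.45 0.27 0.4 ]
```

Request:
{"name": "arm_command", "arguments": {"plan": "-17 -22 33 4.3 0 0 38; -17 -19 34 4.3 0 0 38; -17 -16 36 4.3 0 0 38; -17 -14 37 4.3 0 0 38; -17 -11 38 4.3 0 0 38; -17 -8 39 4.3 0 0 38; -17 -5 39 4.3 0 0 38; -17 -2 39 4.3 0 0 38; -17 1 39 4.3 0 0 38; -17 4 39 4.3 0 0 38"}}

```text
t: 2.7
position: [0.4511, 0.2693, 0.4023]
ee_rot: [2.32, 1.57, 1.214]
contact_force: [1.0, 1.1, 0.0]
gripper_width: 0.038
```

```bash
python3 - <<'E'
from h import *
st()
P,M=plan([.50,-.13,.38],Rphi(89.9),10,38)
P,M=plan([.51,-.13,.35],Rphi(40),6,38,P,M)
E
```

```text
t 2.70 pos [0.4511 0.2693 0.4023] x [ 0.  0. -1.] y [0.894 0.448 0.   ] F [0.95 1.07 0.04] g 0.038 q [-0.89  0.14  0.34  1.31 -0.05  1.7  -0.09]
rel bar: h 0.2911 lat -0.1686 z 0.2573 phi 90.0
2.2 -13.5 37.9 4.2 0 0 38; 2.2 -10.8 38.8 4.2 0 0 38; 2.2 -7.8 39.4 4.2 0 0 38; 2.3 -4.9 39.9 4.2 0 0 38; 2.2 -2 40.2 4.2 0 0 38; 2.2 0.9 40.2 4.2 0 0 38; 2.2 3.9 40.1 4.2 0 0 38; 2.2 6.8 39.6 4.2 0 0 38; 2.2 9.7 39.1 4.2 0 0 38; 2.2 12.5 38.2 4.2 0 0 38
end [ 0.5  -0.13  0.38]
5 1.6 -0.4 -0.1 8.3 -0 38; 5 1.6 0.3 -0.1 8.3 -0 38; 5 1.6 1 -0.1 8.3 -0 38; 4.7 1.6 1.7 -0.1 8.3 -0 38; 4.4 1.6 2.4 -0.1 8.3 -0 38; 4.1 1.6 3 -0.1 8.3 -0 38
end [ 0.51   -0.13    0.3499]
```

Request:
{"name": "arm_command", "arguments": {"plan": "2 -13 38 4.2 0 0 38; 2 -11 39 4.2 0 0 38; 2 -8 39 4.2 0 0 38; 2 -5 40 4.2 0 0 38; 2 -2 40 4.2 0 0 38; 2 1 40 4.2 0 0 38; 2 4 40 4.2 0 0 38; 2 7 40 4.2 0 0 38; 2 10 39 4.2 0 0 38; 2 13 38 4.2 0 0 38"}}

```text
t: 3.95
position: [0.5011, -0.13, 0.3813]
ee_rot: [3.075, 1.57, 1.235]
contact_force: [0.2, 0.3, 0.4]
gripper_width: 0.0377
```

```bash
python3 - <<'E'
from h import *
st()
P,M=plan([.51,-.13,.35],Rphi(40),6,38)
E
```

```text
t 3.95 pos [ 0.5011 -0.13    0.3813] x [ 0.     0.001 -1.   ] y [ 0.964 -0.265  0.   ] F [0.2  0.31 0.38] g 0.0377 q [-0.45  0.13  0.74  1.39 -0.09  1.65  0.01]
rel bar: h -0.0816 lat -0.0168 z 0.2363 phi 90.0
5.2 1.4 -0.4 -0.1 8.3 -0 38; 5.2 1.5 0.4 -0.1 8.3 -0 38; 5.1 1.4 1.1 -0.1 8.3 -0 38; 4.9 1.4 1.9 -0.1 8.3 -0 38; 4.6 1.4 2.5 -0.1 8.3 -0 38; 4.1 1.5 3.2 -0.1 8.3 -0 38
end [ 0.51 -0.13  0.35]
```

Request:
{"name": "arm_command", "arguments": {"plan": "5 1 0 0 8.3 0 38; 5 1 0 0 8.3 0 38; 5 1 1 0 8.3 0 38; 5 1 2 0 8.3 0 38; 5 1 3 0 8.3 0 38; 4 2 3 0 8.3 0 38; 0 0 0 0 0 0 38"}}

```text
t: 4.82
position: [0.5078, -0.1299, 0.3476]
ee_rot: [-3.134, 0.702, 1.305]
contact_force: [1.0, -0.5, 1.1]
gripper_width: 0.0378
```

```bash
python3 - <<'E'
from h import *
st()
W=eyes.read_camera('wrist'); cv2.imwrite('pics/w1.png',W['color'])
S=eyes.read_camera('scene'); cv2.imwrite('pics/s1.png',S['color'])
for d in eyes.mark_of('wrist','bar'): print('bar',np.round(d['xy'],1),d['conf'],at_z(W,d['xy'],.145),depth_pt(W,d['xy']))
for d in eyes.mark_of('wrist','hinge'): print('hinge',np.round(d['xy'],1),d['conf'],at_z(W,d['xy'],.145))
print(proj(W,BAR))
E
```

```text
t 4.83 pos [ 0.5078 -0.1299  0.3476] x [ 0.201  0.737 -0.646] y [ 0.964 -0.268 -0.006] F [ 1.02 -0.54  1.07] g 0.0378 q [ 0.09  0.38  0.79  1.52 -0.97  1.88  0.59]
rel bar: h -0.0798 lat -0.0104 z 0.2026 phi 40.2
bar [286.5 269.5] 0.67 [ 0.53705506 -0.05658206  0.145     ] [ 0.53637157 -0.05858719  0.15036273]
hinge [281.  146.9] 0.73 [0.58329674 0.12977496 0.145     ]
[[287.43115534 268.33830608]]
```

View pics/w1.png

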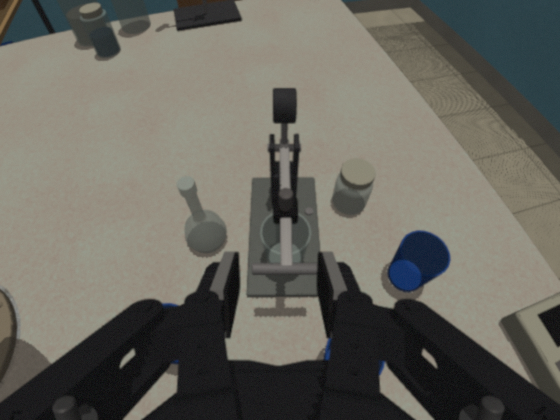

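View pics/s1.png

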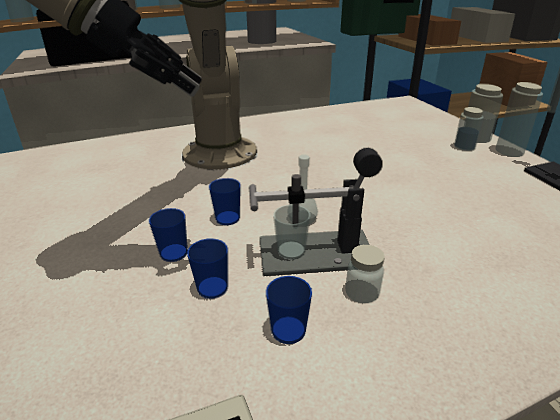

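The wrist picture shows the crossbar at (286,269) between the fingers, with the arm pointing straight up the image to the hinge at (281,147). This view puts the bar at (0.537,-0.057), within 2 mm of the first fix. Now I descend outside the bar.

```bash
sed -i 's/^H=.*/H=np.array([.2504,.9681,0]); BAR=np.array([.5375,-.0562,.145]); YH=np.array([.9681,-.2504,0])/' h.py; python3 - <<'E'
from h import *
st()
P,M=plan(BAR-.055*H+np.array([0,0,-.045]),Rphi(40),10,38)
E
```

```text
t 5.03 pos [ 0.5094 -0.1269  0.3513] x [ 0.199  0.736 -0.647] y [ 0.966 -0.26   0.002] F [ 0.34  0.27 -0.53] g 0.0382 q [ 0.08  0.37  0.79  1.52 -0.97  1.88  0.59]
rel bar: h -0.0755 lat -0.0095 z 0.2063 phi 40.3
17.8 0.9 17.8 -0 0 -0.1 38; 17.9 0.9 17.8 -0 0 -0.1 38; 17.8 0.9 17.9 -0 0 -0.1 38; 17.8 1 17.8 -0 0 -0.1 38; 17.9 1 17.8 -0 0 -0.1 38; 17.8 1 17.8 -0 0 -0.1 38; 17.8 1.1 17.8 -0 0 -0.1 38; 17.9 1.1 17.9 -0 0 -0.1 38; 17.8 1.1 17.8 -0 0 -0.1 38; 17.8 1.1 17.8 -0 0 -0.1 38
end [ 0.5237 -0.1094  0.1   ]
```

Request:
{"name": "arm_command", "arguments": {"plan": "18 1 18 0 0 0 38; 18 1 18 0 0 0 38; 18 1 18 0 0 0 38; 18 1 18 0 0 0 38; 18 1 18 0 0 0 38; 18 1 18 0 0 0 38; 18 1 18 0 0 0 38"}}

```text
t: 5.9
position: [0.5207, -0.1138, 0.1731]
ee_rot: [3.138, 0.703, 1.308]
contact_force: [0.1, 0.4, -0.9]
gripper_width: 0.0379
```

```bash
python3 - <<'E'
from h import *
st()
W=eyes.read_camera('wrist'); cv2.imwrite('pics/w2.png',W['color'])
for d in eyes.mark_of('wrist','bar'): print('bar',np.round(d['xy'],1),d['conf'],at_z(W,d['xy'],.145),depth_pt(W,d['xy']))
print(proj(W,BAR))
P,M=plan(BAR-.055*H+np.array([0,0,-.045]),Rphi(40),4,38)
E
```

```text
t 5.90 pos [ 0.5207 -0.1138  0.1731] x [ 0.198  0.736 -0.647] y [ 0.966 -0.258  0.003] F [ 0.06  0.36 -0.86] g 0.0379 q [ 0.1   0.55  0.72  1.72 -1.04  1.66  0.86]
rel bar: h -0.0599 lat -0.0018 z 0.0281 phi 40.3
bar [276.  196.3] 0.94 [ 0.53509551 -0.05408696  0.145     ] [ 0.53418828 -0.05757113  0.15025524]
[[280.2935939 198.0644185]]
12.4 0.8 12.9 -0.1 0.1 -0.1 38; 12.3 0.8 13 -0.1 0.1 -0.1 38; 12.3 0.7 13 -0.1 0.1 -0.1 38; 12.3 0.8 13 -0.1 0.1 -0.1 38
end [ 0.5237 -0.1094  0.1   ]
```

View pics/w2.png

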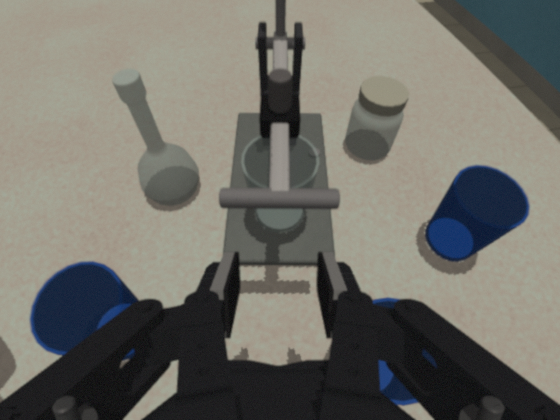

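The wrist picture shows the crossbar (220–340, 198) centred between the two fingertips (inner edges near 238 and 318). The blue beakers are off to the sides. I continue down, then forward under the bar.

Request:
{"name": "arm_command", "arguments": {"plan": "12 1 13 0 0 0 38; 12 1 13 0 0 0 38; 12 1 13 0 0 0 38; 12 0 13 0 0 0 38; 0 0 0 0 0 0 38"}}

```text
t: 6.62
position: [0.5228, -0.1122, 0.1001]
ee_rot: [-3.137, 0.701, 1.309]
contact_force: [0.8, 1.2, -0.0]
gripper_width: 0.038
```

```bash
python3 - <<'E'
from h import *
st()
P,M=plan(BAR+.008*H+np.array([0,0,-.045]),Rphi(40),10,38)
W=eyes.read_camera('scene'); cv2.imwrite('pics/s3.png',cv2.resize(W['color'][80:300,100:400],None,fx=2.6,fy=2.6))
E
```

```text
t 6.62 pos [ 0.5228 -0.1122  0.1001] x [ 0.198  0.738 -0.645] y [ 0.965 -0.261 -0.003] F [ 0.77  1.22 -0.05] g 0.038 q [ 0.13  0.66  0.68  1.76 -1.09  1.6   0.97]
rel bar: h -0.0579 lat -0.0002 z -0.0449 phi 40.2
5 -0.1 -4.2 -0.1 0 -0 38; 5.1 0 -4.3 -0.1 0 -0 38; 5 -0 -4.2 -0.1 0 -0 38; 5.1 -0.1 -4.3 -0.1 0 -0 38; 5 0 -4.2 -0.1 0 -0 38; 5 -0 -4.3 -0.1 0 -0 38; 5.1 -0 -4.2 -0.1 0 -0 38; 5 -0 -4.3 -0.1 0 -0 38; 5 -0 -4.2 -0.1 0 -0 38; 5.1 0 -4.3 -0.1 0 -0 38
end [ 0.5395 -0.0484  0.1   ]
```

View pics/s3.png

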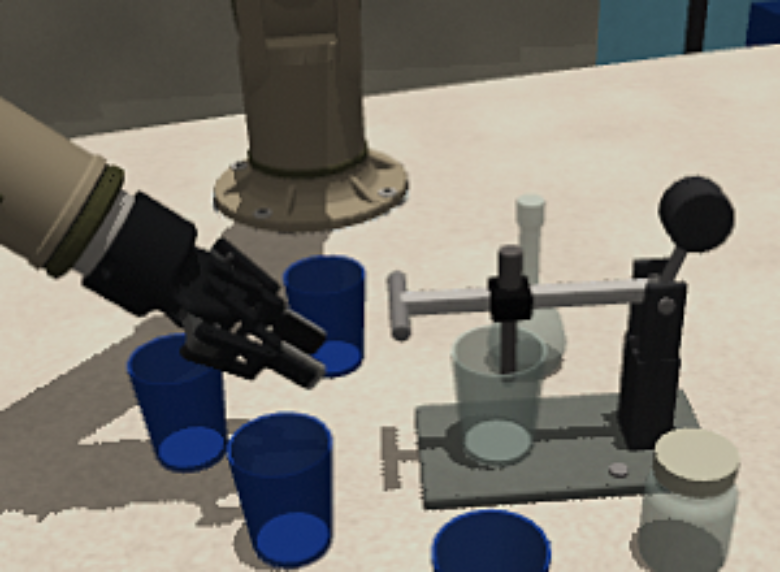

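The scene crop shows the open fingertips at crop (320,355), in front of and below the crossbar at (400,305), clear of all the beakers. Next I move forward under the bar.

Request:
{"name": "arm_command", "arguments": {"plan": "5 0 -4.2 0 0 0 38; 5 0 -4.2 0 0 0 38; 5 0 -4.2 0 0 0 38; 5 0 -4.2 0 0 0 38; 5 0 -4.2 0 0 0 38; 5 0 -4.2 0 0 0 38; 5 0 -4.2 0 0 0 38; 5 0 -4.2 0 0 0 38; 5 0 -4.2 0 0 0 38; 5 0 -4.2 0 0 0 38"}}

```text
t: 7.92
position: [0.5407, -0.0493, 0.1016]
ee_rot: [-3.141, 0.702, 1.306]
contact_force: [0.3, -0.2, 0.0]
gripper_width: 0.038
```

```bash
python3 - <<'E'
from h import *
st()
W=eyes.read_camera('scene'); cv2.imwrite('pics/s4.png',cv2.resize(W['color'][130:290,180:400],None,fx=3.5,fy=3.5))
W=eyes.read_camera('wrist'); cv2.imwrite('pics/w4.png',W['color'])
E
```

```text
t 7.92 pos [ 0.5407 -0.0493  0.1016] x [ 0.2    0.737 -0.645] y [ 0.965 -0.261 -0.   ] F [ 0.29 -0.24  0.03] g 0.038 q [ 0.02  0.61  0.66  1.82 -1.13  1.51  0.91]
rel bar: h 0.0075 lat 0.0013 z -0.0434 phi 40.2
```

View pics/s4.png

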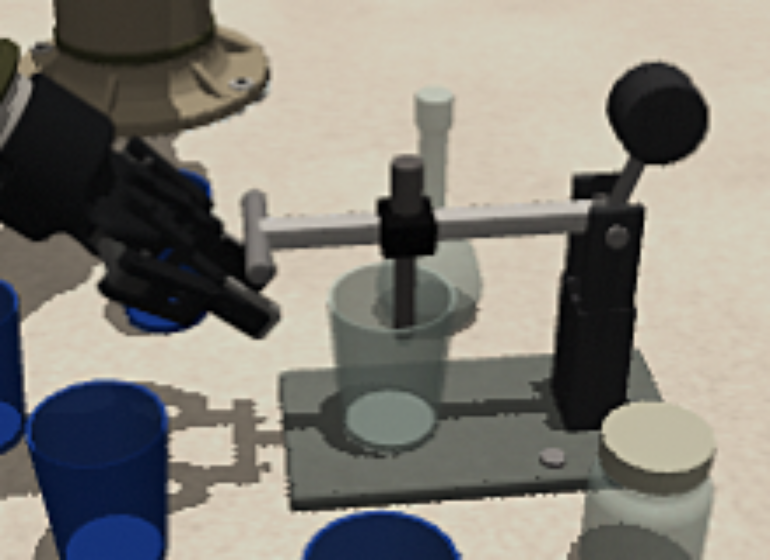

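View pics/w4.png

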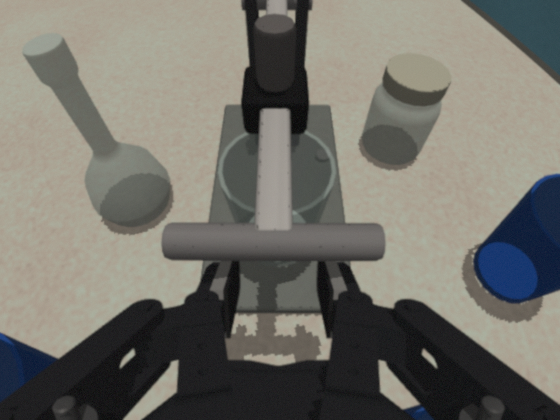

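The scene crop shows the fingertip at (270,315), below and just past the bar at (258,255). The wrist picture shows both fingers under the bar, one on each side of the arm. I raise slowly into contact.

Request:
{"name": "arm_command", "arguments": {"plan": "-2.2 0 -2.6 0 0 0 38; -2.2 0 -2.6 0 0 0 38; -2.2 0 -2.6 0 0 0 38; -2.2 0 -2.6 0 0 0 38; -2.2 0 -2.6 0 0 0 38; -2.2 0 -2.6 0 0 0 38"}}

```text
t: 8.78
position: [0.5405, -0.0499, 0.1221]
ee_rot: [-3.141, 0.702, 1.306]
contact_force: [-0.7, -0.9, -1.0]
gripper_width: 0.0381
```

```bash
python3 - <<'E'
from h import *
st()
W=eyes.read_camera('scene'); cv2.imwrite('pics/s5.png',cv2.resize(W['color'][130:290,180:400],None,fx=3.5,fy=3.5))
print([(d['xy'],d['conf']) for d in eyes.mark_of('scene','bar')])
E
```

```text
t 8.78 pos [ 0.5405 -0.0499  0.1221] x [ 0.2    0.737 -0.646] y [ 0.965 -0.262 -0.   ] F [-0.67 -0.9  -1.01] g 0.0381 q [ 0.01  0.58  0.68  1.82 -1.11  1.53  0.88]
rel bar: h 0.0069 lat 0.0014 z -0.0229 phi 40.2
[([253.6, 195.2], 0.76)]
```

View pics/s5.png

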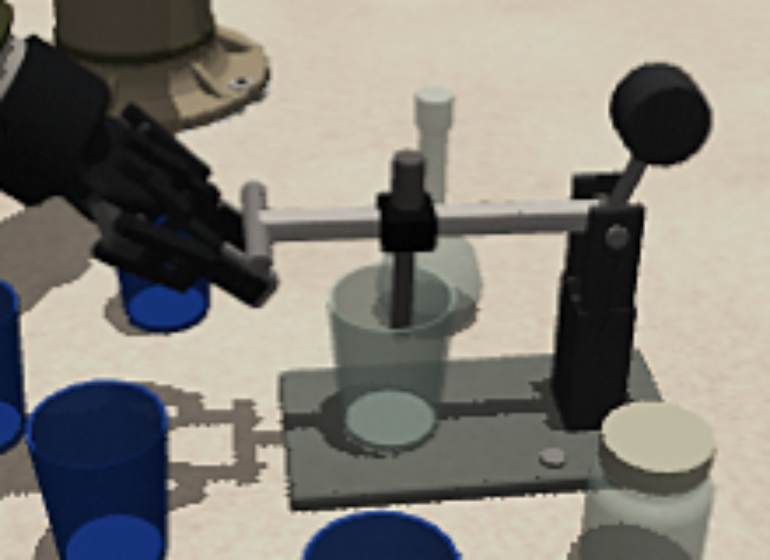

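The scene crop shows the near finger under the bar at (262,275), with the bar slightly raised; the electrode is rising and the force is about 1.5 N. I continue along the arc.

Request:
{"name": "arm_command", "arguments": {"plan": "-2.4 0 -3.6 0 0 0 38; -2.3 0 -3.6 0 0 0 38; -2.2 0 -3.7 0 0 0 38; -2.1 0 -3.7 0 0 0 38; -2 0 -3.8 0 0 0 38; -1.9 0 -3.9 0 0 0 38; -1.8 0 -3.9 0 0 0 38; -1.7 0 -4 0 0 0 38; -1.6 0 -4 0 0 0 38; -1.5 0 -4.1 0 0 0 38"}}

```text
t: 10.12
position: [0.5432, -0.0399, 0.1642]
ee_rot: [-3.141, 0.701, 1.307]
contact_force: [-0.5, -2.2, -0.2]
gripper_width: 0.0382
```

```bash
python3 - <<'E'
from h import *
st()
W=eyes.read_camera('scene'); cv2.imwrite('pics/s6.png',cv2.resize(W['color'][100:290,150:400],None,fx=3,fy=3))
E
```

```text
t 10.12 pos [ 0.5432 -0.0399  0.1642] x [ 0.199  0.737 -0.645] y [ 0.965 -0.261 -0.   ] F [-0.52 -2.24 -0.17] g 0.0382 q [-0.02  0.5   0.69  1.8  -1.08  1.55  0.8 ]
rel bar: h 0.0171 lat 0.0014 z 0.0192 phi 40.2
```

View pics/s6.png

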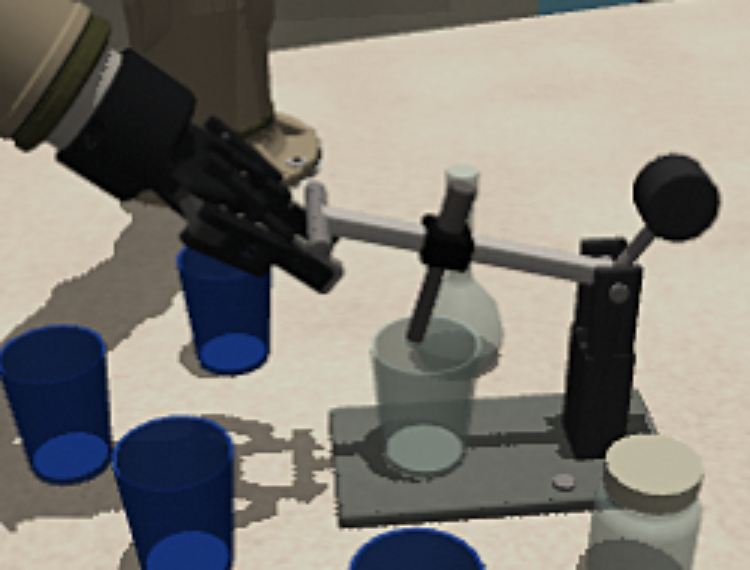

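The arm has tilted up about 0.25 rad. The electrode (crop 420,330) is leaving the beaker without touching, and the fingers are still under the bar at (325,265). Continuing.

Request:
{"name": "arm_command", "arguments": {"plan": "-2 0 -4.6 0 0 0 38; -1.9 0 -4.6 0 0 0 38; -1.8 0 -4.7 0 0 0 38; -1.7 0 -4.7 0 0 0 38; -1.5 0 -4.8 0 0 0 38; -1.4 0 -4.8 0 0 0 38; -1.3 0 -4.8 0 0 0 38; -1.2 0 -4.9 0 0 0 38; -1 0 -4.9 0 0 0 38; -0.9 0 -4.9 0 0 0 38"}}

```text
t: 11.42
position: [0.5483, -0.0211, 0.2101]
ee_rot: [-3.141, 0.702, 1.307]
contact_force: [0.1, -0.4, -0.5]
gripper_width: 0.0381
```

```bash
python3 - <<'E'
from h import *
st()
W=eyes.read_camera('scene'); cv2.imwrite('pics/s7.png',cv2.resize(W['color'][70:290,150:400],None,fx=2.7,fy=2.7))
E
```

```text
t 11.43 pos [ 0.5483 -0.0211  0.2101] x [ 0.199  0.737 -0.645] y [ 0.965 -0.261 -0.   ] F [ 0.08 -0.41 -0.47] g 0.0381 q [-0.08  0.43  0.71  1.78 -1.06  1.56  0.69]
rel bar: h 0.0367 lat 0.0016 z 0.0651 phi 40.2
```

View pics/s7.png

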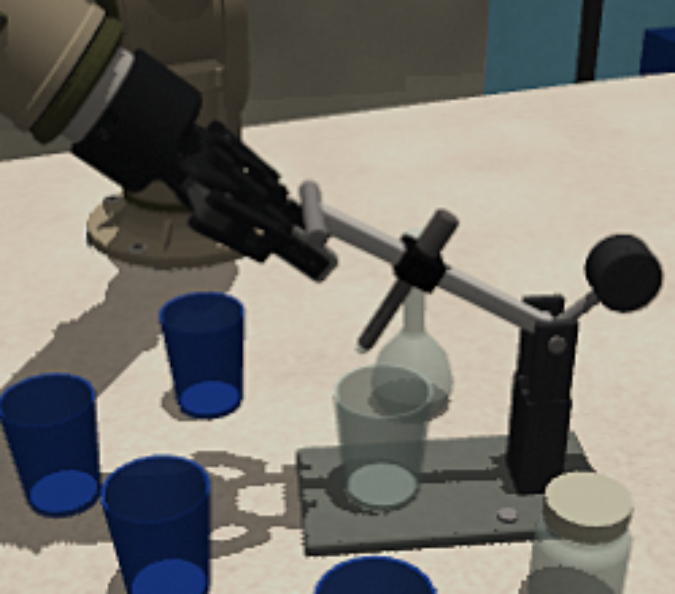

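The arm is near 0.5 rad and the electrode tip at (362,345) is above the beaker rim. The fingers are still under the bar at (315,250).

Request:
{"name": "arm_command", "arguments": {"plan": "-0.8 0 -4.9 0 0 0 38; -0.6 0 -5 0 0 0 38; -0.5 0 -5 0 0 0 38; -0.4 0 -5 0 0 0 38; -0.2 0 -5 0 0 0 38; -0.1 0 -5 0 0 0 38; 0 0 -5 0 0 0 38; 0.1 0 -5 0 0 0 38; 0.3 0 -5 0 0 0 38; 0.4 0 -5 0 0 0 38"}}

```text
t: 12.72
position: [0.5564, 0.0087, 0.2493]
ee_rot: [-3.141, 0.702, 1.306]
contact_force: [-0.1, 0.2, -0.3]
gripper_width: 0.038
```

```bash
python3 - <<'E'
from h import *
st()
W=eyes.read_camera('scene'); cv2.imwrite('pics/s8.png',cv2.resize(W['color'][60:290,150:410],None,fx=2.6,fy=2.6))
E
```

```text
t 12.72 pos [0.5564 0.0087 0.2493] x [ 0.2    0.737 -0.645] y [ 0.965 -0.261 -0.   ] F [-0.09  0.21 -0.26] g 0.038 q [-0.14  0.36  0.71  1.76 -1.04  1.55  0.58]
rel bar: h 0.0676 lat 0.0020 z 0.1043 phi 40.2
```

View pics/s8.png

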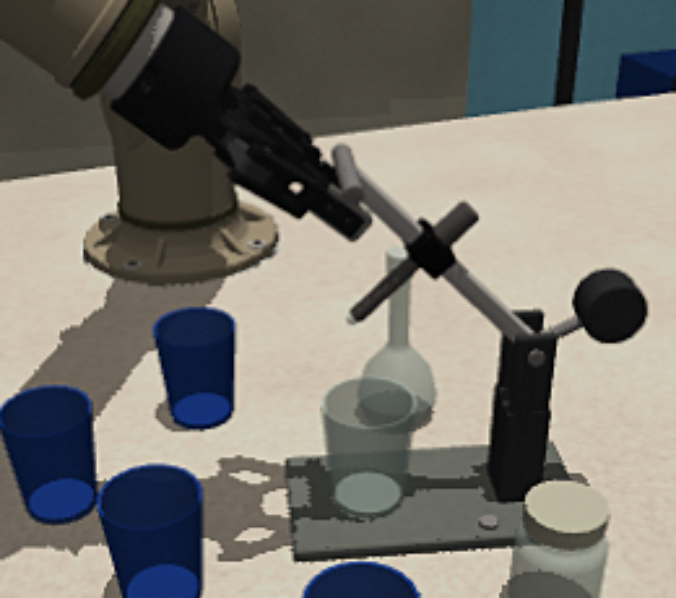

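The arm is at about 0.8 rad, near balance, with the fingers still under the bar (345,190). I push on a little slower.

Request:
{"name": "arm_command", "arguments": {"plan": "0.4 0 -4 0 0 0 38; 0.5 0 -4 0 0 0 38; 0.6 0 -4 0 0 0 38; 0.7 0 -4 0 0 0 38; 0.7 0 -4 0 0 0 38; 0.8 0 -4 0 0 0 38; 0.9 0 -4 0 0 0 38; 1 0 -4 0 0 0 38; 1.1 0 -4 0 0 0 38; 1.1 0 -4 0 0 0 38"}}

```text
t: 14.02
position: [0.5647, 0.0394, 0.2747]
ee_rot: [-3.141, 0.702, 1.306]
contact_force: [-0.3, -0.7, -0.0]
gripper_width: 0.0382
```

```bash
python3 - <<'E'
from h import *
st()
W=eyes.read_camera('scene'); cv2.imwrite('pics/s9.png',cv2.resize(W['color'][50:290,150:410],None,fx=2.5,fy=2.5))
E
```

```text
t 14.03 pos [0.5647 0.0394 0.2747] x [ 0.2    0.737 -0.645] y [ 0.965 -0.261 -0.   ] F [-0.32 -0.72 -0.02] g 0.0382 q [-0.2   0.31  0.7   1.74 -1.04  1.52  0.49]
rel bar: h 0.0993 lat 0.0024 z 0.1297 phi 40.2
```

View pics/s9.png

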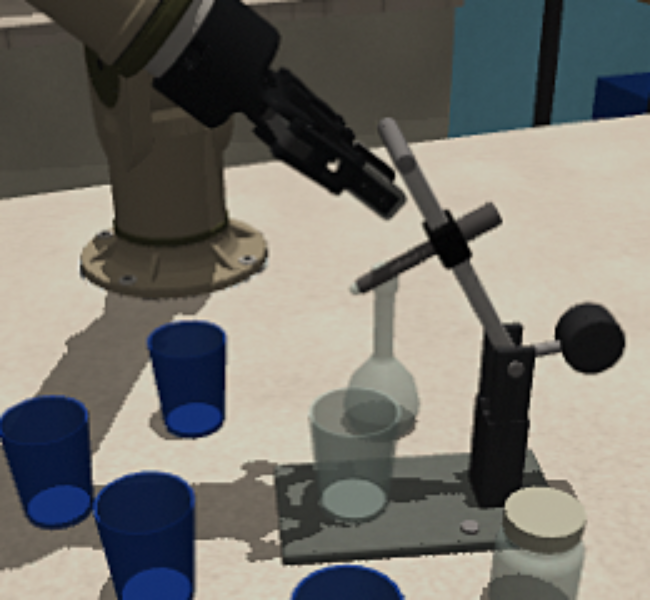

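The arm appears to have left the fingers: the bar is at (395,140) and the fingertip at (385,205). I hold one moment to see whether it tips by itself.

Request:
{"name": "arm_command", "arguments": {"plan": "0 0 0 0 0 0 38; 0 0 0 0 0 0 38"}}

```text
t: 14.32
position: [0.5646, 0.039, 0.2745]
ee_rot: [-3.141, 0.702, 1.306]
contact_force: [0.4, 0.1, 0.1]
gripper_width: 0.0378
```

```bash
python3 - <<'E'
from h import *
st()
W=eyes.read_camera('scene'); cv2.imwrite('pics/s10.png',cv2.resize(W['color'][50:290,150:410],None,fx=2.5,fy=2.5))
E
```

```text
t 14.32 pos [0.5646 0.039  0.2745] x [ 0.2    0.737 -0.646] y [ 0.965 -0.262 -0.   ] F [0.36 0.09 0.05] g 0.0378 q [-0.2   0.31  0.7   1.74 -1.04  1.52  0.49]
rel bar: h 0.0989 lat 0.0024 z 0.1295 phi 40.2
```

View pics/s10.png

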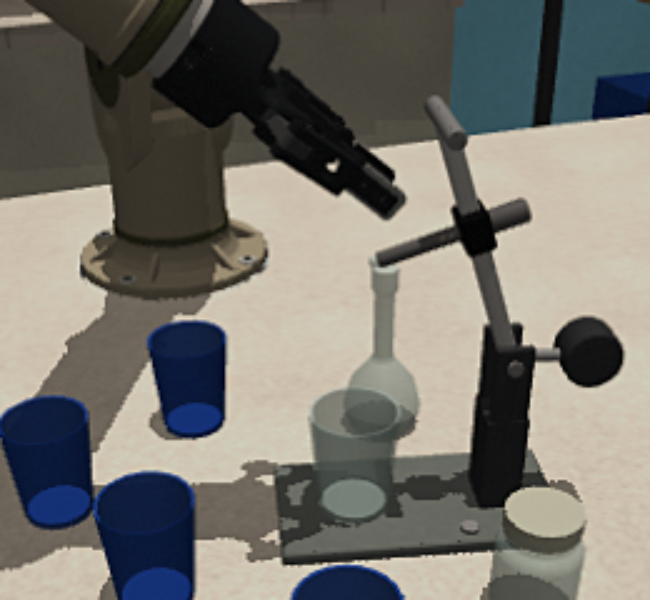

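The arm is tipping back by itself: the bar has moved to (447,120) and nothing touches it. I retreat backwards along the fingers.

Request:
{"name": "arm_command", "arguments": {"plan": "-8 0 0 0 0 0 38; -14 0 0 0 0 0 38; -20 0 0 0 0 0 38; -20 0 0 0 0 0 38; -20 0 0 0 0 0 38; -20 0 0 0 0 0 38; -20 0 0 0 0 0 38; -10 0 0 0 0 0 38; 0 0 0 0 0 0 38; 0 0 0 0 0 0 38"}}

```text
t: 15.62
position: [0.5383, -0.0577, 0.3594]
ee_rot: [-3.141, 0.701, 1.308]
contact_force: [0.1, -0.1, 0.7]
gripper_width: 0.0381
```

Request:
{"name": "arm_command", "arguments": {"plan": "0 0 0 0 0 0 38; 0 0 0 0 0 0 38; 0 0 0 0 0 0 38; 0 0 0 0 0 0 38; 0 0 0 0 0 0 38; 0 0 0 0 0 0 38"}}

```text
t: 16.38
position: [0.5383, -0.0582, 0.3598]
ee_rot: [-3.142, 0.702, 1.306]
contact_force: [0.0, 0.9, 0.2]
gripper_width: 0.0379
```

```bash
python3 - <<'E'
from h import *
st()
W=eyes.read_camera('scene'); cv2.imwrite('pics/s11.png',W['color'])
for t in ['hinge','bar','electrode_tip']: print(t,[(np.round(d['xy'],1),round(d['conf'],2)) for d in eyes.mark_of('scene',t)])
T=eyes.read_camera('top'); cv2.imwrite('pics/t11.png',T['color'])
for t in ['hinge','bar','electrode_tip']: print(t,[(np.round(d['xy'],1),round(d['conf'],2)) for d in eyes.mark_of('top',t)])
import time
S2=eyes.read_camera('scene'); df=np.abs(S2['color'].astype(int)-W['color']).max(2); print('moving px',(df>60).sum())
E
```

```text
t 16.38 pos [ 0.5383 -0.0582  0.3598] x [ 0.2    0.737 -0.646] y [ 0.965 -0.261 -0.   ] F [0.01 0.91 0.16] g 0.0379 q [-0.05  0.31  0.77  1.56 -0.99  1.78  0.47]
rel bar: h -0.0018 lat 0.0012 z 0.2148 phi 40.2
hinge [(array([332.2, 133. ]), 0.7), (array([354.8, 191.1]), 0.62)]
bar [(array([381.2,  93.6]), 0.69), (array([364.6, 293.6]), 0.64)]
electrode_tip [(array([331.1, 134.7]), 0.75)]
hinge [(array([203.7, 183.8]), 0.64)]
bar []
electrode_tip [(array([222.4, 175.3]), 0.85)]
moving px 2
```

View pics/s11.png

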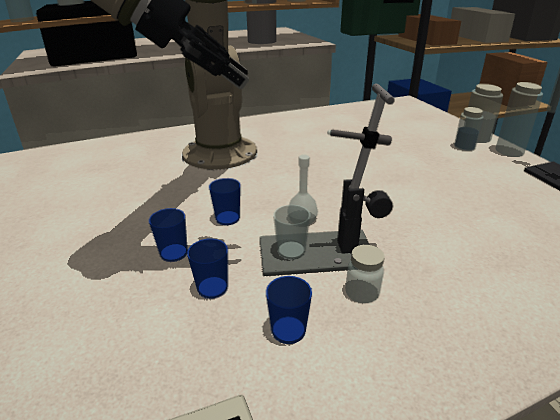

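View pics/t11.png

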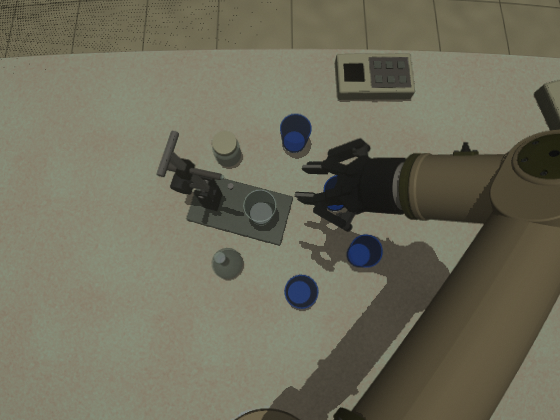

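The scene picture shows the arm leaning back past upright, with the bar at (381,94) and the hinge at (355,191). Flask, beaker and jar stand where they were, and the robot is well clear. I move back a little more, let it settle, and verify the angle and that nothing is moving.

Request:
{"name": "arm_command", "arguments": {"plan": "-12 0 0 0 0 0 38; -15 0 0 0 0 0 38; -12 0 0 0 0 0 38; 0 0 0 0 0 0 38; 0 0 0 0 0 0 38; 0 0 0 0 0 0 38; 0 0 0 0 0 0 38; 0 0 0 0 0 0 38; 0 0 0 0 0 0 38; 0 0 0 0 0 0 38"}}

```text
t: 18.08
position: [0.5305, -0.0869, 0.385]
ee_rot: [-3.142, 0.702, 1.306]
contact_force: [0.1, -0.2, 0.8]
gripper_width: 0.038
```

```bash
python3 - <<'E'
from h import *
np.set_printoptions(precision=3,suppress=True)
st()
old=cv2.imread('pics/s11.png').astype(int)
W=eyes.read_camera('scene'); T=eyes.read_camera('top')
df=(np.abs(W['color'].astype(int)-old).max(2)>50)[70:330,260:450]; print('changed px around stand',df.sum())
# start vs now, objects
for n,f,c in [('scene','pics/scene0.png',W),('top','pics/top0.png',T)]:
    o=cv2.imread(f)
    for nm,box in ({'jar':(345,250,390,300),'flaskneck':(295,152,315,180),'beakerbase':(275,235,310,262)} if n=='scene' else {'jar':(210,128,242,168),'flask':(211,246,244,280),'beaker':(243,205,280,228)}).items():
        x0,y0,x1,y1=box; print(n,nm,'diff px',(np.abs(o[y0:y1,x0:x1].astype(int)-c['color'][y0:y1,x0:x1]).max(2)>40).sum(),'of',(x1-x0)*(y1-y0))
b=tri([ray(W,(381.2,93.6)),ray(T,(170,153))]); print('bar',b)
hg=BAR+.19*H; v=b[0]-hg; print('theta',np.arctan2(v[2],-(v@H)),np.linalg.norm(v))
for th in (1.5,1.571,1.75): print(th,proj(W,hg+.19*(-np.cos(th)*H+np.sin(th)*np.array([0,0,1]))),proj(T,hg+.19*(-np.cos(th)*H+np.sin(th)*np.array([0,0,1]))))
E
```

```text
t 18.07 pos [ 0.53  -0.087  0.385] x [ 0.2    0.737 -0.646] y [ 0.965 -0.261 -0.   ] F [ 0.11 -0.22  0.76] g 0.038 q [ 0.    0.33  0.78  1.49 -0.99  1.86  0.47]
rel bar: h -0.0315 lat 0.0009 z 0.2400 phi 40.2
changed px around stand 0
scene jar diff px 1 of 2250
scene flaskneck diff px 116 of 560
scene beakerbase diff px 16 of 945
top jar diff px 0 of 1280
top flask diff px 0 of 1122
top beaker diff px 73 of 851
bar (array([0.598, 0.158, 0.332]), [0.0009634716176989868, 0.000963471617699031])
theta 1.7424443240108634 0.1895701197689602
1.5 [[353.395  92.057]] [[194.371 161.249]]
1.571 [[361.271  91.54 ]] [[186.583 159.257]]
1.75 [[380.554  92.787]] [[167.76  155.113]]
```

```bash
python3 -c "
from h import *
print(order.hand_in())"
```

```text
the job is handed in; nothing more can be done
None
```

The electrode arm is up out of its beaker, resting against its upper stop by itself, and the job is handed in at about 18 s of the 48 s allowed. I opened the fingers to 38 mm so they passed on either side of the arm. I then pushed the crossbar up from below at about 30–40 mm/s; the readings taken between moves were 2.3 N or less. It tipped on by itself somewhere between 0.8 and 1.1 rad, and I backed the gripper clear.

**Last checks:**
- **Arm angle:** two camera views give 1.74 rad, against the stop at 1.75. Nothing around the stand changed between pictures 1.7 s apart.
- **Glassware:** the jar and flask look the same as at the start in the top view. In the scene view, the flask-neck crop changed by 116 of 560 pixels, which I put down to the electrode arm no longer being in front of it. The beaker crops changed a little (73 of 851 pixels in the top view), which I put down to the raised electrode and its shadow.
- **Gripper:** it is about 0.25 m from the bar and touching nothing.

**Disagreement:** the networks gave wrong extra "hinge" and "bar" points in the final scene view, and missed the bar in the final top view. For the final angle I read the bar by eye in the top picture; its ray and the scene ray missed each other by about 2 mm.

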